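# Load a solder reel onto its bench stand

### The job

Load the solder reel on its stand: pick up the steel spindle by its square handle, thread it through the bore of the reel lying on the bench, and lift and carry the reel on it. Set the spindle in the stand with its groove fully home in the narrow slot of the sliding cheek and its plain end in the wide slot of the fixed cheek, so that the reel hangs between the cheeks, and let go. The sliding cheek is clamped wherever it was last used, so feel for its slot with a light touch, never drop the spindle in or force it against reel or stand (20 N at most), and leave the other tools alone.

Things in the scene. Friction and masses are not known exactly. Their poses are not given: they have to be found in the camera images.
- reel_center (a point): Middle of the solder reel, on its axis (y axis). Two round grey plastic flanges, 60 mm diameter, 3 mm thick, with a 45 mm silver winding between; 44 mm wide over all, about 0.25 kg. It lies loose on the rims of its flanges: axis level, 30 mm above the bench. A plain round bore of 13 mm diameter runs right through along y; both ends are alike.
- spindle_handle (a point): Middle of the spindle's dark square handle, on the axis, 26 mm behind the groove's middle: grip here, across two flats. The spindle is a steel rod, 172 mm long, about 0.14 kg; y axis along it, towards its plain end. Handle 16 x 16 mm, 46 mm long. It lies level on a flat of the handle and on its collar, axis 8 mm above the bench.
- spindle_groove (a point): Middle of the spindle's groove, on its axis; axes as for the handle. Along y from this point: handle from -49 to -3.25 mm; round groove (neck) of 6 mm diameter, -3.25 to +3.25; round collar of 16 mm diameter, +3.25 to +8; plain round rod of 10 mm diameter, +8 to +122 mm.
- spindle_tip (a point): End face of the spindle's plain rod, on its axis, 122 mm from the groove's middle; axes as for the handle. The last 5 mm of the rod taper to 6 mm diameter.
- stand: Reel stand, fixed; origin on the bench under the middle; y axis = how the spindle is to lie, plain end to +y; z up. Dark base 78 (x) by 150 mm (y -80 to +70), 8 mm thick; two upright grey cheeks 44 mm wide in x, tops 64 mm high, each with a flared slot at x = 0 open upwards. Groove home: spindle level, axis 56 mm high. Handle or collar resting on a cheek's top: axis 72 mm high.
- wide_slot (a point): In the wide slot of the stand's fixed cheek (5 mm plate at y = +46 mm of the stand), where the spindle's axis belongs, 56 mm above the bench; axes as the stand's. Slot 14 mm wide, floor 51 mm above the bench, mouth 22 mm wide.
- narrow_slot (a point): Middle of the sliding cheek's clamping range, on the line where the spindle's axis belongs; axes as the stand's. The 4 mm cheek (two brass thumb nuts on its foot) is clamped immovably up to 15 mm either way of here along y; where is not measured. Slot 8 mm wide, floor 53 mm above the bench, mouth 14 mm, flare 3 mm deep. Only the groove fits in, with 2.5 mm of play along y, not rod, collar or handle.
- multimeter: Bystander: hand multimeter, 142 x 70 x 44 mm, origin at the centre of its underside.
- pliers: Bystander: long-nose pliers, 50 x 154 x 10 mm, origin at the centre of the underside.
- caliper: Bystander: vernier caliper, 66 x 214 x 11 mm, origin at the centre of the underside.
- grease_tube: Bystander: small tube, 40 x 136 x 28 mm, origin at the centre of the underside.

How it is judged:
By the outcome, as a careful person would: the job done as asked, in the order asked, and still so for the second after the job is handed in, with the robot touching nothing.
It also fails if it takes over 72 s, if anything falls off the work surface, if the arm or the gripper's body presses on something with over 40 N, if the wrist force passes 120 N, or if a joint passes its speed limit or range.

### The arm

A 6-joint arm with a two-finger parallel gripper is mounted at the origin on a cart in front of the work surface, level with it; the furniture and walls round the work are solid. World frame = base frame: x ahead of the robot, y to its left, z up, the work surface at z = 0. Lengths are in mm, angles in rad, forces in N, time in s.
With the tool pointing down it reaches from about 275 to 825 mm from the base axis. Payload 4.9 kg.
Tool frame: the origin (TCP) lies at the very end of the fingers, on their centre line; the grasp point (between the pads) lies 19 mm behind it; z points along the fingers, y is the line along which they close (so a half turn about z gives the same grasp; the last joint's range is limited). The gripper opens to 85 mm and grips with 20 to 120 N. Pads are 22 mm wide; open, the fingers measure 114 mm over their backs; the gripper's body (76 mm by 85 mm) begins 54 mm behind the grasp point. The pads swing forward as they close: fully open they stand 13 mm farther back than shut.
Start: joints at [-1.353, 0.326, -0.193, 1.052, 0, 1.437], TCP at [189.536, -516.328, 201.881] pointing down, gripper open.
Joint ranges: [-2.65, 2.65], [-0.97, 1.79], [-1.3, 1.35], [-1.93, 2.1], [-1.47, 1.37], [-3.14, 3.14]. Speed limits (rad/s): [2.57, 2.57, 3.14, 3.14, 3.14, 3.14].

### API

Orientations are given as [roll, pitch, yaw] about the fixed x, y, z axes, in that order (R = Rz(yaw) Ry(pitch) Rx(roll)).
In Python, from bench import bot, solve_ik, imaging gives the robot as it stands. Calls block until the motion is done:
- bot.move_ptp(position, orientation): joint-space move of the TCP to a pose.
- bot.movel(position, rot=None, max_speed=150, threshold=None): straight line of the TCP; rot=None keeps the orientation; max_speed is the mean speed in mm/s. With threshold (N) it stops when the force on the tool has changed by that much, and returns True; else False.
- bot.move_j(angles): joint-space move.
- bot.grip(opening, effort=None): opening from 0.0 (shut) to 1.0 (fully open); effort is the grip in N (None keeps the last); returns when the fingers have stopped.
- bot.dwell(seconds).
- solve_ik(position, orientation): joint angles nearest the present ones, or None.
- bot.get_state(): the state.
- imaging.capture(name): name is "side" or "top" or "wrist"; returns the picture (480x640x3 uint8, blue, green, red); there is no depth.
- imaging.camera_model(name): a dict with "K" (3x3 intrinsics, pixels), "position" and "rotation" of the camera in the world. Camera axes: x right, y up, looking along -z (the intrinsics and any distortion apply to the point x, -y, -z); pixel columns grow to the right and rows downward; lengths in mm; the calibration is good to about 2 mm. A picture is of the moment at which its call begins: read the wrist's pose just before it. camera_model takes no time and is no camera call; for the wrist camera it gives the pose at the moment of the call.
A pose or a line that the arm cannot do raises bot.IKError and nothing moves.
- bot.sign_off(): hands the job in; it is judged then, once.
The state is a dict: "t": time; "qpos": joint angles; "joint_velocities": joint speeds; "effort": joint torques, N m; "tcp_pos": TCP position; "orientation": TCP orientation; "contact_force": force on the tool from outside, world axes, zero at the start; "wrist_torque": the same for the moment, N m; "opening": opening from 0.0 (shut) to 1.0 (fully open); "gripper_force": force on a finger pad.
Only numpy, scipy, OpenCV 4.12 (cv2) and the standard library are available. Lean on these libraries where they do the work, as an engineer would, in place of code of your own. Each camera call takes 0.05 s, during which the arm holds its last target. There are 200 camera calls.

## Working session

There is one attempt and no reset: what is moved stays moved. The work goes in short steps, each a Python script; the robot and the scene stay as the last script left them, time stands still between calls to the robot, and variables do not carry over. Pictures are saved under pics/ and viewed, at most 12 in all, crops included, and the job is handed in when it is done.

```bash
mkdir -p pics; ls
python3 - <<'E'
from bench import bot, imaging
import cv2, numpy as np
for n in ("top","side"):
    cv2.imwrite(f"pics/{n}0.png",imaging.capture(n)); m=imaging.camera_model(n); print(n,m)
s=bot.get_state(); print(s)
E
```

```text
pics
top {'K': array([[513.32693093,   0.        , 320.296605  ],
       [  0.        , 513.32693093, 239.98516221],
       [  0.        ,   0.        ,   1.        ]]), 'position': array([ 284.76515426, -101.80900624, 1449.13030745]), 'rotation': array([ 0.1657107 , -0.00964169, -1.56553209])}
side {'K': array([[572.01646744,   0.        , 314.02603096],
       [  0.        , 572.01646744, 240.87603989],
       [  0.        ,   0.        ,   1.        ]]), 'position': array([542.51450849, 929.30501095, 797.58107015]), 'rotation': array([0.98562655, 0.01725201, 3.09739998])}
{'t': 0.1, 'qpos': array([-1.35323341e+00,  3.26871878e-01, -1.93459033e-01,  1.05200462e+00,
       -4.12285477e-05,  1.43659259e+00]), 'joint_velocities': array([-0.00091276,  0.0001812 ,  0.00379594, -0.00116814, -0.00146752,
        0.00072721]), 'effort': array([ 8.41804958e-04, -4.44239545e+01,  2.63038301e+01,  7.88488949e-03,
       -2.02984552e-04, -2.57124839e-06]), 'tcp_pos': array([ 189.38100126, -515.77489024,  201.18845553]), 'orientation': array([-3.14006177e+00, -1.65090179e-04,  3.51766556e-01]), 'contact_force': array([-0.01357203, -0.26341691, -0.46838487]), 'wrist_torque': array([0.00179377, 0.04221501, 0.01425811]), 'gripper_force': 0.0, 'opening': 1.0008393666422877}
```

View pics/top0.png

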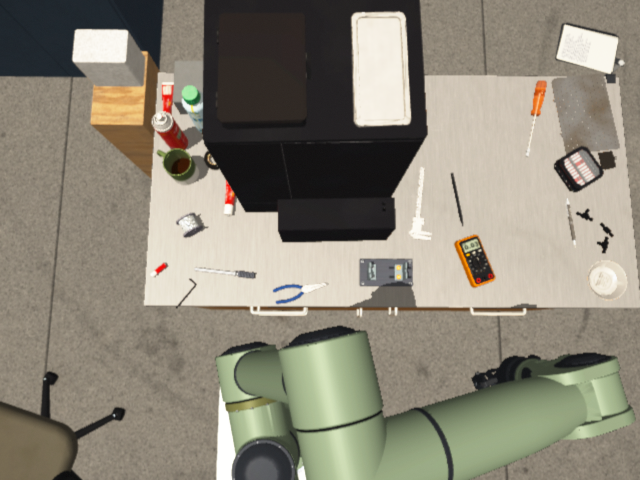

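View pics/side0.png

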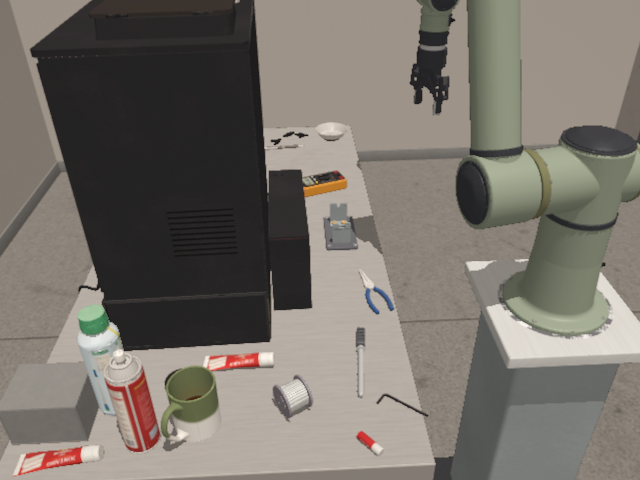

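Top view: reel at ~(190,224), spindle with dark handle at ~(245,274) and tip at ~(195,269), stand at ~(386,271), pliers at (300,292), and a tall cabinet behind. Side view: reel (294,396), spindle handle (361,337) to tip (361,393), stand (340,232).

```bash
cat > h.py <<'E'
from bench import bot, solve_ik, imaging
import cv2, numpy as np
from scipy.spatial.transform import Rotation as R
def rays(m,px):
    px=np.atleast_2d(np.array(px,float)); K=m["K"]
    D=m.get("distortion",m.get("dist"))
    n=cv2.undistortPoints(px[:,None],K,D)[:,0]
    d=np.c_[n[:,0],-n[:,1],-np.ones(len(n))]
    return R.from_euler("xyz",m["rotation"]).apply(d)
def plane(m,px,z):
    d=rays(m,px); o=np.array(m["position"]); return o+d*((z-o[2])/d[:,2])[:,None]
def proj(m,P):
    p=R.from_euler("xyz",m["rotation"]).inv().apply(np.atleast_2d(P)-m["position"])
    return np.c_[m["K"][0,0]*p[:,0]/-p[:,2]+m["K"][0,2], m["K"][1,1]*-p[:,1]/-p[:,2]+m["K"][1,2]]
def snap(n,f=None):
    m=imaging.camera_model(n); im=imaging.capture(n)
    if f: cv2.imwrite(f"pics/{f}.png",im)
    return m,im
def st():
    s=bot.get_state(); print("t%.1f"%s["t"],s["tcp_pos"].round(1),s["orientation"].round(3),"F",s["contact_force"].round(1),"M",s["wrist_torque"].round(2),"op%.2f"%s["opening"],"gf%.0f"%s["gripper_force"],"j6 %.2f"%s["qpos"][5]); return s
E
python3 - <<'E'
from h import *
t=imaging.camera_model("top"); s=imaging.camera_model("side"); print(t.keys())
for n,p,q,z in (("reel",(190,224),(294,396),30),("handle",(246,274),(361,337),8),("tip",(195,269),(361,393),8),("stand",(386,271),(340,240),8),("pliers",(300,292),(375,290),5)):
    print(n,plane(t,p,z).round(),plane(s,q,z).round())
w=imaging.camera_model("wrist"); st()
Rt=R.from_euler("xyz",bot.get_state()["orientation"]); print(Rt.inv().apply(w["position"]-bot.get_state()["tcp_pos"]), (Rt.inv()*R.from_euler("xyz",w["rotation"])).as_matrix().round(2),w["K"])
for n,p in (("hood corners",[(278,200),(393,200),(395,238),(282,240)]),):
  for z in (100,200,300): print(z,plane(t,p,z).round().tolist())
E
```

```text
dict_keys(['K', 'position', 'rotation'])
reel [[565. 252.  30.]] [[560. 253.  30.]]
handle [[427.  94.   8.]] [[425.  91.   8.]]
tip [[441. 238.   8.]] [[442. 234.   8.]]
stand [[ 438. -300.    8.]] [[ 438. -261.    8.]]
pliers [[378. -58.   5.]] [[377. -60.   5.]]
t0.1 [ 189.4 -515.8  201.2] [-3.14  -0.     0.352] F [-0.  -0.3 -0.5] M [0.   0.04 0.01] op1.00 gf0 j6 1.44
[  68.05391274   -0.74860459 -171.76699814] [[ 0.    0.96  0.27]
 [ 1.   -0.    0.  ]
 [ 0.    0.27 -0.96]] [[407.58758116   0.         316.70800856]
 [  0.         407.58758116 236.12306835]
 [  0.           0.           1.        ]]
100 [[619.0, 1.0, 100.0], [621.0, -310.0, 100.0], [517.0, -313.0, 100.0], [510.0, -12.0, 100.0]]
200 [[594.0, -7.0, 200.0], [596.0, -294.0, 200.0], [500.0, -297.0, 200.0], [493.0, -18.0, 200.0]]
300 [[570.0, -14.0, 300.0], [572.0, -279.0, 300.0], [483.0, -282.0, 300.0], [476.0, -25.0, 300.0]]
```

Run:
```python
from h import *
s=imaging.camera_model("side")
for p in [(275,308),(310,303),(306,236),(274,235),(110,345),(268,340)]: print(p,[plane(s,p,z).round()[0].tolist() for z in (0,100,200)])
bot.move_ptp([395,-240,250],[np.pi,0,np.pi/2]); st()
m,im=snap("wrist","w_stand"); print(m["position"],m["rotation"])
bot.move_ptp([340,-40,280],[np.pi,0,np.pi/2])
bot.move_ptp([470,222,250],[np.pi,0,np.pi/2]); st()
m,im=snap("wrist","w_reel"); print(m["position"],m["rotation"])
```

```text
(275, 308) [[598.0, -19.0, 0.0], [591.0, 100.0, 100.0], [584.0, 219.0, 200.0]]
(310, 303) [[523.0, -31.0, 0.0], [525.0, 90.0, 100.0], [528.0, 210.0, 200.0]]
(306, 236) [[523.0, -298.0, 0.0], [525.0, -144.0, 100.0], [528.0, 10.0, 200.0]]
(274, 235) [[605.0, -309.0, 0.0], [597.0, -153.0, 100.0], [589.0, 2.0, 200.0]]
(110, 345) [[927.0, 74.0, -0.0], [878.0, 181.0, 100.0], [830.0, 288.0, 200.0]]
(268, 340) [[611.0, 79.0, 0.0], [602.0, 186.0, 100.0], [594.0, 292.0, 200.0]]
t1.4 [ 394.8 -240.8  249.8] [-3.141  0.     1.569] F [-0.3 -0.4  0.6] M [0.01 0.01 0.02] op1.00 gf0 j6 0.87
[ 395.47945743 -172.52136435  421.60450591] [-2.68894490e-01  7.48454448e-04 -7.63997782e-05]
t3.4 [470.2 220.7 249.8] [-3.141e+00  1.000e-03  1.569e+00] F [-0.4  0.3  0. ] M [ 0.01  0.   -0.04] op1.00 gf0 j6 1.87
[470.94422329 289.06253543 421.54174167] [-2.69361297e-01  1.05567284e-03 -1.39574143e-04]
```

View pics/w_stand.png

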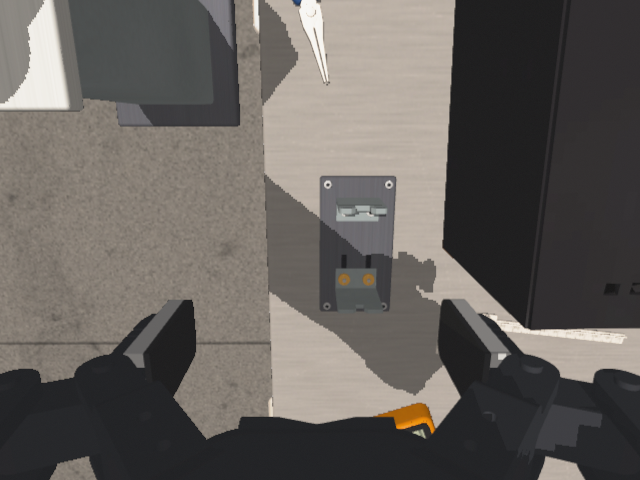

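View pics/w_reel.png

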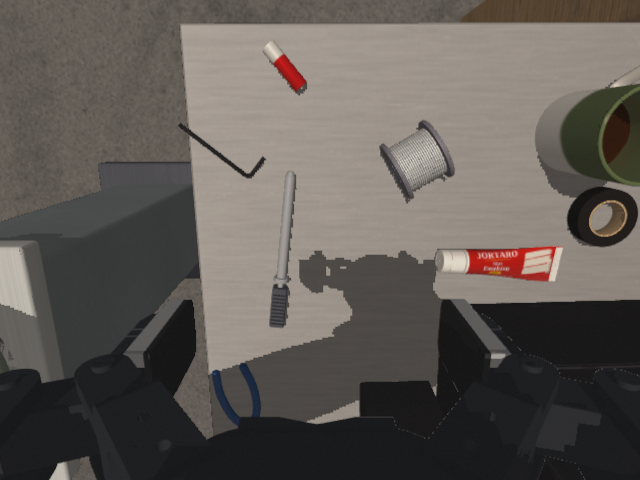

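The wrist views show the stand base from (320,177) to (391,311). Its fixed cheek is at row ~213 and the sliding cheek with nuts at rows ~270–310. The spindle runs from the handle at (278,307) to the tip at (291,172). The reel is at ~(417,160), with its axis about 29° from world x, so I'll thread it from its lower-left end.

Run:
```python
from h import *
m={"K":imaging.camera_model("wrist")["K"],"position":np.array([470.944,289.063,421.54]),"rotation":np.array([-0.26936,1.0557e-3,-1.4e-4])}
im=cv2.imread("pics/w_reel.png"); g=cv2.cvtColor(im,cv2.COLOR_BGR2GRAY)
def big(mask,x0,x1,y0,y1):
    k=np.zeros_like(mask);k[y0:y1,x0:x1]=mask[y0:y1,x0:x1]
    c=max(cv2.findContours(k,0,2)[0],key=cv2.contourArea); return c
hm=(g<95).astype(np.uint8)*255
c=big(hm,262,298,270,340); r=cv2.minAreaRect(c); print("handle px",r)
b=cv2.boxPoints(r); print(plane(m,b,12).round(1).tolist(),"ctr",plane(m,[r[0]],12))
sp=cv2.cvtColor(im,cv2.COLOR_BGR2HSV)[...,1]
hsv=cv2.cvtColor(im,cv2.COLOR_BGR2HSV)
print("bench sat",np.median(sp[100:140,330:370]),"rod",sp[220,280:295],g[220,276:298])
rm=((sp<12)|(g<95)).astype(np.uint8)*255
c2=big(rm,266,302,160,275); r2=cv2.minAreaRect(c2); print("rod",r2)
p=c2[:,0]; tip=p[p[:,1].argmin()]; print("tip",plane(m,[tip],8))
rod=p[(p[:,1]>185)&(p[:,1]<260)]; L=[ (rod[rod[:,1]==y,0].min()+rod[rod[:,1]==y,0].max())/2 for y in (190,255)]; A=plane(m,[(L[0],190),(L[1],255)],8); print(A, np.degrees(np.arctan2(*(A[0]-A[1])[[1,0]])))
c3=big(rm,370,465,110,210); r3=cv2.minAreaRect(c3); print("reel",r3, plane(m,cv2.boxPoints(r3),30).round(1).tolist(), plane(m,[r3[0]],30))
v=rm.copy(); cv2.drawContours(im,[c,c2,c3],-1,(0,0,255),1); cv2.imwrite("pics/dbg1.png",cv2.resize(im[90:350,240:500],None,fx=2.2,fy=2.2,interpolation=0))
```

```text
handle px ((279.44482421875, 305.162109375), (17.190414428710938, 43.100608825683594), 4.763641834259033)
[[417.6, 72.6, 12.0], [423.1, 123.7, 12.0], [441.5, 122.0, 12.0], [436.6, 70.8, 12.0]] ctr [[429.73280776  97.66810385  12.        ]]
bench sat 29.0 rod [27 24 15 14 15 14 13 15 14 12 15 22 26 30 29] [154 153 153 153 151 131 135 146 154 158 155 147 138 124 100  79  74 139
 151 152 151 152]
rod ((290.5863037109375, 224.5074920654297), (3.0753509998321533, 99.407470703125), 4.969740867614746)
tip [[447.54774138 238.98653912   8.        ]]Traceback (most recent call last):
  File "<stdin>", line 16, in <module>
    return umr_minimum(a, axis, None, out, keepdims, initial, where)
ValueError: zero-size array to reduction operation minimum which has no identity
```

Run:
```python
from h import *
m={"K":imaging.camera_model("wrist")["K"],"position":np.array([470.944,289.063,421.54]),"rotation":np.array([-0.26936,1.0557e-3,-1.4e-4])}
im=cv2.imread("pics/w_reel.png"); g=cv2.cvtColor(im,cv2.COLOR_BGR2GRAY)
sp=cv2.cvtColor(im,cv2.COLOR_BGR2HSV)[...,1]
rm=((sp<20)).astype(np.uint8)*255
def big(x0,x1,y0,y1):
    k=np.zeros_like(rm);k[y0:y1,x0:x1]=rm[y0:y1,x0:x1]
    return max(cv2.findContours(k,0,2)[0],key=cv2.contourArea)
c2=big(262,305,160,340); p=c2[:,0]
tip=p[p[:,1].argmin()]; bot_=p[p[:,1].argmax()]; print("tip",tip,plane(m,[tip],8),"end",bot_,plane(m,[bot_],16))
for y in range(176,328,10):
    q=np.where(rm[y,262:305])[0]+262; 
    print(y,q.min() if len(q) else None,q.max() if len(q) else None,plane(m,[((q.min()+q.max())/2,y)],8).round(1) if len(q) else '')
c3=big(370,470,110,210); r3=cv2.minAreaRect(c3); print("reel",r3, plane(m,cv2.boxPoints(r3),30).round(1).tolist(), plane(m,[r3[0]],30))
cv2.drawContours(im,[c2,c3],-1,(0,0,255),1); cv2.imwrite("pics/dbg1.png",cv2.resize(im[90:350,240:500],None,fx=2.2,fy=2.2,interpolation=0))
```

```text
tip [288 171] [[441.55851029 243.00381644   8.        ]] end [279 327] [[429.0061842   73.39390135  16.        ]]
176 286 294 [[443.5 238.    8. ]]
186 285 294 [[442.8 227.8   8. ]]
196 284 293 [[441.6 217.5   8. ]]
206 283 292 [[440.4 207.1   8. ]]
216 282 291 [[439.1 196.6   8. ]]
226 281 290 [[437.9 185.9   8. ]]
236 280 289 [[436.6 175.    8. ]]
246 280 288 [[435.8 164.    8. ]]
256 279 287 [[434.5 152.9   8. ]]
266 278 286 [[433.2 141.6   8. ]]
276 275 287 [[431.9 130.1   8. ]]
286 274 287 [[431.  118.5   8. ]]
296 272 286 [[429.1 106.7   8. ]]
306 271 285 [[427.7  94.8   8. ]]
316 270 284 [[426.3  82.7   8. ]]
326 270 282 [[424.8  70.4   8. ]]
reel ((417.675048828125, 158.58901977539062), (62.2631721496582, 60.73792266845703), 60.64224624633789) [[526.2, 268.5, 30.0], [573.9, 295.3, 30.0], [606.7, 245.6, 30.0], [557.9, 216.8, 30.0]] [[566.10114276 257.12413483  30.        ]]
```

View pics/dbg1.png

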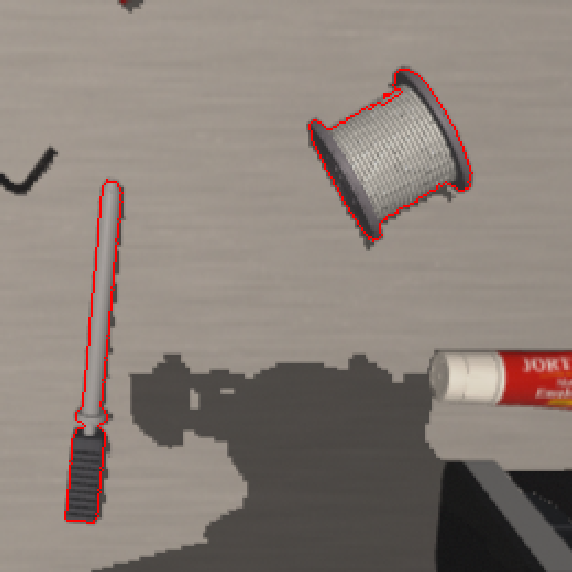

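Contours are clean: spindle tip (288,171), handle end (279,327), and the two agree on a handle centre of about (428,96), heading 83.9°. The reel is at about (566,257) with its axis near 30°. Grasping now.

Run:
```python
from h import *
o=[np.pi,0,np.radians(83.9)]
bot.move_ptp([428,96,60],o); bot.dwell(.2); st()
print(bot.movel([428,96,2],max_speed=60,threshold=8)); st()
bot.grip(0.0,120); s=st(); print("axis off",8-s["tcp_pos"][2])
bot.movel([428,96,100],max_speed=100); bot.dwell(.3); st()
m,im=snap("wrist","grip"); np.save("grip.npy",np.r_[m["position"],m["rotation"]])
```

```text
t4.6 [429.6  96.5  61.1] [ 3.139e+00 -1.000e-03  1.465e+00] F [-0.7  0.1  0.1] M [ 0.07 -0.   -0.01] op1.00 gf0 j6 1.73
False
t5.7 [428.3  96.    2.3] [ 3.141 -0.     1.464] F [ 0.6 -0.2 -0.5] M [-0.05  0.   -0.01] op1.01 gf0 j6 1.73
t6.5 [428.  96.   2.] [-3.142 -0.     1.464] F [-0.8 -0.2  0.4] M [-0.02  0.01 -0.02] op0.00 gf0 j6 1.73
axis off 6.014422625216335
t7.9 [427.7  96.   99.7] [-3.141  0.     1.464] F [ 0.3  0.4 -0.8] M [ 0.01 -0.06 -0.02] op-0.00 gf0 j6 1.73
```

View pics/grip.png

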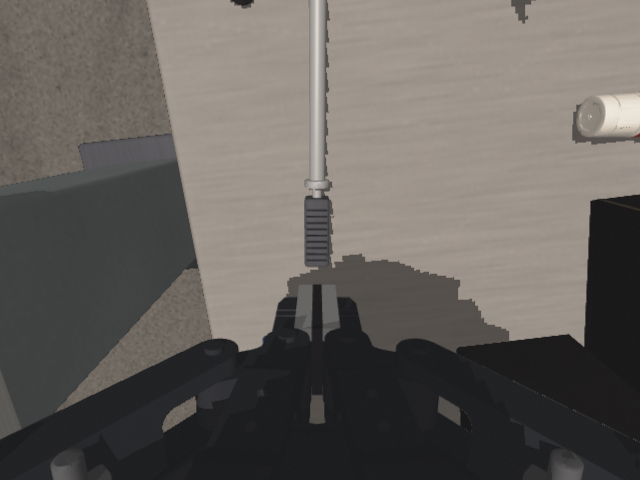

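The grasp missed: the fingers are shut and the spindle is still on the bench, with its handle at rows 197–266 and column 317. I'll check where it actually lies.

Run:
```python
from h import *
a=np.load("grip.npy"); m={"K":imaging.camera_model("wrist")["K"],"position":a[:3],"rotation":a[3:]}; print(a)
print(plane(m,[(317,266),(317,197),(317,232),(317,186),(319,10)],12).round(1), plane(m,[(318,288),(318,300)],100).round(1))
print(proj(m,[[428,96,16],[427.7,96,99.7]]))
t,im=snap("top"); cv2.imwrite("pics/t2.png",cv2.resize(im[180:320,140:320],None,fx=4,fy=4))
```

```text
[ 4.35533336e+02  1.63783608e+02  2.71414075e+02 -2.68727640e-01
  1.32180554e-03 -1.05063353e-01]
[[425.7  72.   12. ]
 [430.6 118.7  12. ]
 [428.2  95.6  12. ]
 [431.4 125.8  12. ]
 [443.1 226.2  12. ]] [[428.4  92.6 100. ]
 [427.8  86.8 100. ]]
[[316.63753192 232.94439085]
 [315.69897809 280.93083197]]
```

Run:
```python
from h import *
o=[np.pi,0,np.radians(83.9)]
bot.movel([480,150,12],max_speed=150); bot.dwell(.2); st()
print(bot.movel([480,150,-40],max_speed=25,threshold=4)); s=st(); z=s["tcp_pos"][2]
bot.movel([480,150,z+40],max_speed=100); bot.grip(.3,60); st()
m,im=snap("wrist","p3"); S,i2=snap("side")
c=proj(S,[480,150,z+55])[0].astype(int); print(c)
a=cv2.resize(i2[c[1]-60:c[1]+60,c[0]-80:c[0]+80],None,fx=4,fy=4); cv2.imwrite("pics/s3.png",a); print(proj(S,bot.get_state()["tcp_pos"])-c+[80,60])
```

```text
t9.2 [480.3 149.8  12.7] [ 3.14  -0.     1.464] F [0.8 0.5 1.3] M [ 0.01 -0.01  0.02] op0.00 gf0 j6 1.83
True
t10.6 [479.9 150.  -29.3] [-3.141  0.     1.464] F [-0.3  0.6  7.1] M [-0.04  0.2   0.01] op-0.00 gf3 j6 1.83
t11.6 [479.7 149.9  10.3] [-3.139e+00  1.000e-03  1.464e+00] F [ 0.1  0.1 -1.4] M [0. 0. 0.] op0.30 gf0 j6 1.83
[335 353]
[[81.03777886 65.94648292]]
```

The touch shows the real fingertips end about 29 mm short of the reported TCP. I'll compensate for that and grasp again.

Run:
```python
from h import *
o=[np.pi,0,np.radians(83.9)]
bot.grip(0.7,60)
bot.movel([428.2,95.6,30],rot=o,max_speed=200)
print(bot.movel([428.2,95.6,-26.5],max_speed=60,threshold=6)); st()
bot.grip(0.0,120); s=st(); print("axis off",8-s["tcp_pos"][2])
p=s["tcp_pos"].copy()
bot.movel(p+[0,0,40],max_speed=60); bot.dwell(.3); st()
m,im=snap("wrist","grip2"); np.save("grip.npy",np.r_[m["position"],m["rotation"]])
```

```text
False
t13.7 [428.6  95.6 -26.2] [ 3.141 -0.     1.464] F [ 0.2 -0.5 -0.2] M [-0.02 -0.02 -0.01] op0.70 gf0 j6 1.73
t14.2 [428.4  95.6 -25.8] [3.141 0.    1.464] F [-2.1  0.2  8.9] M [-0.04  0.4   0.06] op0.15 gf118 j6 1.73
axis off 33.823751234736214
t15.3 [428.2  95.6  13.9] [-3.141  0.     1.464] F [-0.4 -0.3 -1.2] M [-0.02 -0.02 -0.03] op0.15 gf118 j6 1.73
```

View pics/grip2.png

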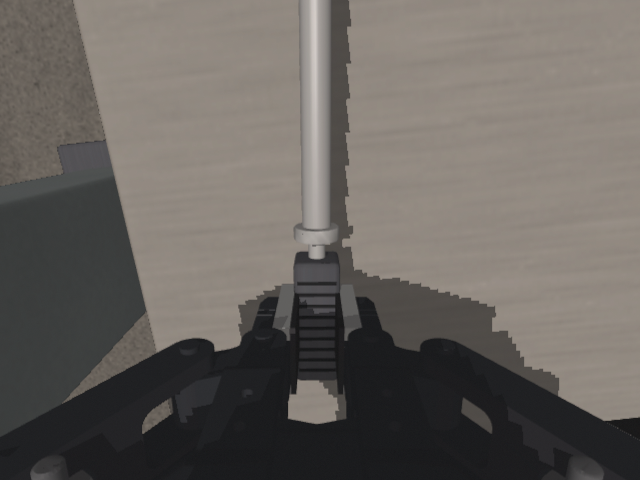

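The spindle is held centred (groove at about row 249, rod centre column 316, opening 0.15). Next I'll look at the reel with the tool aligned to its axis.

Run:
```python
from h import *
a=np.load("grip.npy"); m={"K":imaging.camera_model("wrist")["K"],"position":a[:3],"rotation":a[3:]}
for z in (47.7,): 
    G=plane(m,[(317,249),(316,212),(315.5,10)],z); print(G.round(1), np.linalg.norm((G-[428.2,95.6,z])[:,:2],axis=1))
th=np.radians(30); u=np.array([np.cos(th),np.sin(th),0]); n=np.array([-u[1],u[0],0])
c=np.array([566,257,0]); p=c-120*u+60*n+[0,0,200]
bot.movel([428,95.6,110],max_speed=200)
bot.move_ptp(p,[np.pi,0,th]); bot.dwell(.3); s=st()
m,im=snap("wrist","reel2"); np.save("reel2.npy",np.r_[m["position"],m["rotation"]])
q=proj(m,[566,257,30])[0]; print("pred",q)
sp=cv2.cvtColor(im,cv2.COLOR_BGR2HSV)[...,1]; k=(sp<20).astype(np.uint8)*255
msk=np.zeros_like(k); x,y=q.astype(int); y0=max(0,y-75); msk[y0:y+75,x-55:x+60]=k[y0:y+75,x-55:x+60]
cs=max(cv2.findContours(msk,0,2)[0],key=cv2.contourArea); r=cv2.minAreaRect(cs); print(r,cv2.boundingRect(cs),plane(m,cv2.boxPoints(r),30).round(1).tolist(),plane(m,[r[0]],30))
cv2.drawContours(im,[cs],-1,(0,0,255),1); cv2.imwrite("pics/dbg2.png",im)
```

```text
[[431.4 120.9  47.7]
 [432.5 134.2  47.7]
 [438.9 196.7  47.7]] [ 25.49318872  38.8612644  101.64545466]
t17.5 [432.1 248.5 199.8] [-3.142  0.     0.523] F [-0.6 -0.7 -0.8] M [0.01 0.04 0.  ] op0.14 gf118 j6 2.99
pred [394.78547725  53.83557137]
((396.5, 52.5), (79.0, 77.0), 0.0) (357, 14, 80, 78) [[528.2, 268.1, 30.0], [575.1, 296.9, 30.0], [604.9, 245.2, 30.0], [559.5, 214.0, 30.0]] [[567.46426175 256.37223685  30.        ]]
```

View pics/dbg2.png

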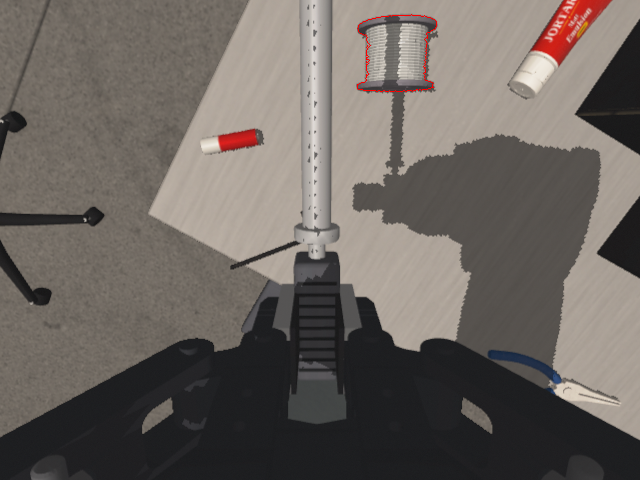

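Reel seen square on: near flange at row ~87, columns 357–434; far flange at row ~20, columns 358–438; tube and pliers clear. Now the flange midpoints.

Run:
```python
from h import *
a=np.load("reel2.npy"); m={"K":imaging.camera_model("wrist")["K"],"position":a[:3],"rotation":a[3:]}
im=cv2.imread("pics/reel2.png"); k=cv2.cvtColor(im,cv2.COLOR_BGR2HSV)[...,1]<20
k[:,:350]=0; k[:,445:]=0
for y in list(range(14,34,2))+list(range(74,94,2)):
    q=np.where(k[y])[0]; print(y,q.min() if len(q) else '',q.max() if len(q) else '',plane(m,[((q.min()+q.max())/2,y)],30).round(1)[0] if len(q) else '')
# rod centreline (gradient edges)
g=cv2.cvtColor(im,cv2.COLOR_BGR2GRAY)
print(im[86,430:446].tolist(), im[24,432:446].tolist())
```

```text
14 411 411 [595.5 261.5  30. ]
16 381 426 [591.5 265.7  30. ]
18 372 432 [589.8 265.9  30. ]
20 366 435 [588.1 266.2  30. ]
22 362 436 [586.3 266.4  30. ]
24 359 436 [584.6 266.6  30. ]
26 358 436 [583.3 266.2  30. ]
28 357 435 [581.7 266.1  30. ]
30 358 432 [580.2 266.   30. ]
32 359 429 [578.6 265.9  30. ]
74 366 424 [553.8 248.9  30. ]
76 366 424 [552.6 248.1  30. ]
78 365 425 [551.4 247.3  30. ]
80 366 427 [550.7 245.5  30. ]
82 361 432 [549.5 244.7  30. ]
84 357 432 [547.5 245.2  30. ]
86 357 432 [546.2 244.4  30. ]
88 357 430 [544.6 244.3  30. ]
90 363 421 [542.7 244.5  30. ]
92   
[[76, 75, 79], [72, 70, 73], [91, 91, 97], [82, 85, 90], [120, 128, 135], [145, 156, 165], [151, 161, 170], [151, 161, 171], [152, 162, 172], [152, 162, 172], [153, 162, 171], [152, 161, 171], [153, 162, 172], [153, 163, 172], [152, 163, 172], [152, 163, 172]] [[62, 60, 63], [65, 63, 66], [70, 68, 72], [73, 71, 75], [70, 67, 72], [120, 125, 133], [147, 156, 165], [151, 160, 170], [152, 161, 171], [153, 163, 172], [152, 163, 173], [152, 162, 172], [151, 160, 170], [150, 159, 169]]
```

```bash
cat >> h.py <<'E'
th=np.radians(30.5); u=np.array([np.cos(th),np.sin(th),0]); n=np.array([-u[1],u[0],0]); C=np.array([564.9,256,0]); O=[np.pi,0,th]; ZO=33.8
def at(s,z,lat=0): return C-s*u+lat*n+[0,0,z-ZO]
def match(a,b):
    S=imaging.camera_model("side"); c=proj(S,[C[0],C[1],35])[0].astype(int)
    T=a[c[1]-25:c[1]+25,c[0]-22:c[0]+25]; W=b[c[1]-55:c[1]+55,c[0]-55:c[0]+55]
    r=cv2.matchTemplate(W,T,cv2.TM_CCOEFF_NORMED); _,v,_,l=cv2.minMaxLoc(r); return v,l[0]-33,l[1]-30
E
python3 - <<'E'
from h import *
bot.move_ptp(at(192,110),O); bot.movel(at(192,30),max_speed=120); bot.dwell(.3); st()
_,a=snap("side","sA"); 
print(bot.movel(at(150,30),max_speed=40,threshold=4)); bot.dwell(.2); st()
_,b=snap("side","sB"); print(match(a,b))
E
```

```text
t19.3 [399.9 158.6  -3.3] [ 3.141e+00 -1.000e-03  5.320e-01] F [-0.1 -0.2 -1.7] M [-0.    0.03  0.02] op0.14 gf118 j6 2.82
False
t20.8 [435.5 179.8  -3.8] [-3.142  0.     0.532] F [-0.1  0.4 -1.4] M [ 0.02 -0.02 -0.01] op0.15 gf118 j6 2.84
(0.9946222901344299, 0, 0)
```

The tip entered cleanly (reel unmoved). Now the stand geometry from the earlier picture.

Run:
```python
from h import *
im=cv2.imread("pics/w_stand.png")[165:325,300:420]; cv2.imwrite("pics/sc.png",cv2.resize(cv2.convertScaleAbs(im,alpha=1.6,beta=15),None,fx=3.75,fy=3.75,interpolation=cv2.INTER_CUBIC))
```

```text
(no output)
```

View pics/sc.png

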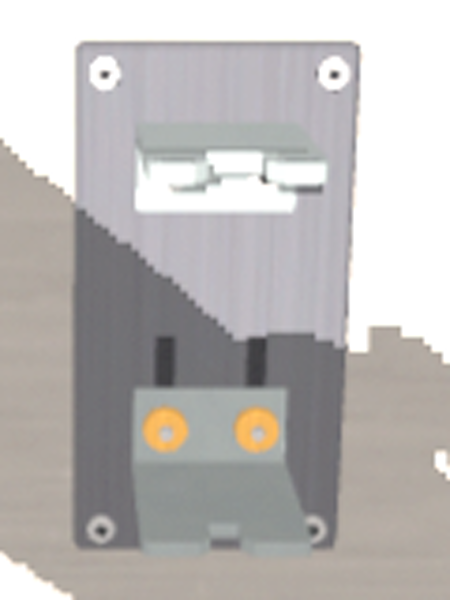

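Clear zoom: base corners at crop (77,43), (358,43), (335,548) and (74,548). Fixed-cheek slot centre is at ~(236,172); sliding-cheek notch at ~(222,548), with its foot and nuts towards +y.

Run:
```python
from h import *
m={"K":imaging.camera_model("wrist")["K"],"position":np.array([395.479,-172.521,421.6]),"rotation":np.array([-0.26889,7.5e-4,-7.6e-5])}
f=lambda c: np.array(c)/3.75+[300,165]
B=plane(m,f([(77,43),(358,43),(74,548),(335,548)]),8); print("base",B.round(1).tolist()); print("size",np.linalg.norm(B[0]-B[1]),np.linalg.norm(B[0]-B[2]),np.linalg.norm(B[3]-B[1]),np.linalg.norm(B[2]-B[3]))
S=plane(m,f([(105,73),(334,73),(101,529),(314,529)]),8); print("screws",S.round(1).tolist())
print("fixed tabs (left L,R; right L,R)",plane(m,f([(145,172),(208,172),(265,172),(327,172)]),64).round(1).tolist(), "slot",plane(m,f([(236,158),(236,187)]),64).round(1).tolist())
print("slide",plane(m,f([(148,548),(310,548),(205,548),(240,548),(222,541),(222,556)]),64).round(1).tolist())
print("slide foot",plane(m,f([(134,388),(285,388),(134,462),(285,462)]),12).round(1).tolist())
```

```text
base [[399.0, -223.9, 8.0], [474.8, -223.9, 8.0], [398.5, -372.8, 8.0], [475.7, -372.7, 8.0]]
size 75.80360922716181 148.88000185246185 148.86053015980912 77.16114958785566
screws [[406.6, -232.0, 8.0], [468.7, -232.0, 8.0], [406.5, -366.6, 8.0], [469.2, -366.6, 8.0]]
fixed tabs (left L,R; right L,R) [[414.9, -247.6, 64.0], [429.9, -247.6, 64.0], [443.5, -247.6, 64.0], [458.3, -247.6, 64.0]] slot [[436.5, -244.2, 64.0], [436.7, -251.3, 64.0]]
slide [[417.0, -345.6, 64.0], [458.4, -345.6, 64.0], [431.6, -345.6, 64.0], [440.5, -345.6, 64.0], [435.9, -343.7, 64.0], [436.0, -347.9, 64.0]]
slide foot [[415.4, -321.1, 12.0], [458.3, -321.1, 12.0], [415.7, -343.7, 12.0], [459.2, -343.7, 12.0]]
```

Run:
```python
from h import *
_,a=snap("side")
print(bot.movel(at(76,30),max_speed=45,threshold=4)); bot.dwell(.3); st()
_,b=snap("side","sC"); print(match(a,b))
print(bot.movel(at(76,40),max_speed=15,threshold=9)); bot.dwell(.4); st()
_,c=snap("side","sD"); print(match(a,c)); snap("wrist","lift")
```

```text
False
t23.0 [499.4 217.4  -3.8] [-3.142  0.     0.532] F [ 0.1 -0.6 -1. ] M [-0.04  0.02 -0.01] op0.15 gf118 j6 2.88
(0.7180252075195312, 0, 0)
False
t24.2 [499.4 217.4   6.1] [3.142 0.    0.532] F [-0.1  0.3 -3. ] M [-0.08  0.14  0.  ] op0.14 gf118 j6 2.88
(0.6600790619850159, 0, -2)
```

Run:
```python
from h import *
p=at(76,0)
bot.movel([p[0],p[1],115-ZO],max_speed=60)
o=[np.pi,0,np.pi/2]
bot.movel([400,60,120-ZO],rot=o,max_speed=120)
bot.movel([420,-370,120-ZO],max_speed=140); 
bot.movel([436.4,-371.5,95-ZO],max_speed=50); bot.dwell(.4); st()
m,im=snap("wrist","over"); np.save("over.npy",np.r_[m["position"],m["rotation"]])
print(proj(m,[[436.4,-345.7,95],[436.4,-345.7+50,95],[436.4,-345.7,64]]))
```

```text
t31.8 [ 436.4 -371.6   61.4] [3.141 0.    1.571] F [ 1.  -0.5 -2.9] M [-0.16 -0.01  0.05] op0.14 gf118 j6 0.74
[[315.26376459 247.72588329]
 [315.32130796  99.08802258]
 [315.53596788 226.4877116 ]]
```

View pics/over.png

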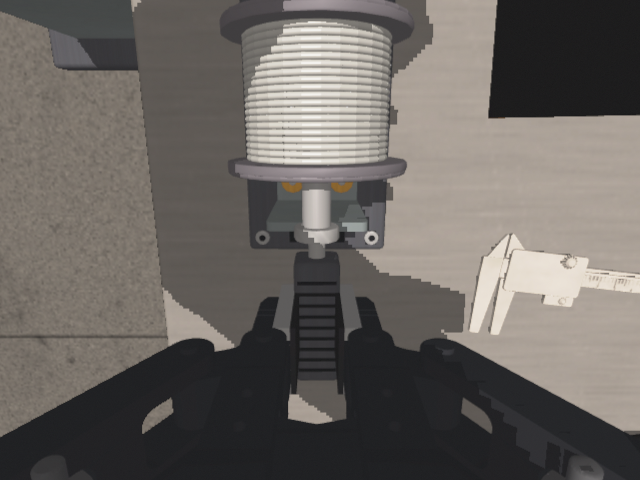

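The close look shows the groove at row 248 (247.7 predicted), the cheek top at rows ~217–231 centred at column 317, and the reel about 50 mm ahead of the groove. It's aligned, so I'll lower it by feel.

Run:
```python
from h import *
bot.movel([436.6,-371.6,77-ZO],max_speed=40); bot.dwell(.3); st()
h=bot.movel([436.6,-371.6,57-ZO],max_speed=10,threshold=3); s=st(); print(h,"axis",s["tcp_pos"][2]+ZO)
```

```text
t32.8 [ 436.7 -371.8   43.4] [3.141 0.    1.571] F [ 0.3  0.4 -3.5] M [-0.14 -0.02 -0.04] op0.15 gf118 j6 0.74
t34.9 [ 436.6 -371.6   23.2] [3.142 0.    1.571] F [ 0.6 -0.1 -3.9] M [-0.16 -0.03  0.02] op0.15 gf118 j6 0.74
False axis 57.04067078561387
```

Run:
```python
from h import *
h=bot.movel([436.6,-371.6,53-ZO],max_speed=5,threshold=2.5); bot.dwell(.3); s=st(); print(h,"axis",s["tcp_pos"][2]+ZO)
m,im=snap("wrist","seat"); np.save("seat.npy",np.r_[m["position"],m["rotation"]])
```

```text
t35.6 [ 436.6 -371.6   21.5] [-3.141 -0.     1.571] F [ 0.7 -2.1  5.6] M [-0.15 -0.21 -0.04] op0.15 gf119 j6 0.74
True axis 55.327929023704854
```

Run:
```python
from h import *
p=bot.get_state()["tcp_pos"]
bot.movel([436.6,-371.6,p[2]+.5],max_speed=5); bot.dwell(.2); st()
bot.grip(0.0,20); bot.dwell(.2); st()
bot.grip(0.22); bot.dwell(.2); st()
bot.grip(0.5); st()
bot.movel([436.6,-371.6,130],max_speed=60); bot.dwell(.3); st()
m,im=snap("wrist","fin"); np.save("fin.npy",np.r_[m["position"],m["rotation"]]); S,i2=snap("side")
P=[[436.6,-345.7,56],[436.6,-247.6,56],[436.6,-223.7,56],[436.6,-394.7,64]]; print(proj(m,P).round(),proj(S,P).round())
a=cv2.resize(i2[180:270,280:400],(800,600),interpolation=cv2.INTER_CUBIC)[:,:]; b=cv2.resize(im,(533,400))
c=np.zeros((600,800,3),np.uint8); c[:400,:533]=b; c[250:,533:]=cv2.resize(i2[180:270,310:379],(267,350),interpolation=cv2.INTER_CUBIC); cv2.imwrite("pics/final.png",c)
```

```text
t36.4 [ 436.5 -371.5   21.9] [-3.140e+00 -2.000e-03  1.571e+00] F [ 0.2 -0.9  1.1] M [-0.29 -0.2  -0.  ] op0.14 gf118 j6 0.74
t36.8 [ 436.5 -371.5   21.9] [-3.140e+00 -2.000e-03  1.571e+00] F [ 1.1 -1.   0.2] M [-0.29 -0.22 -0.04] op0.15 gf118 j6 0.74
t37.2 [ 436.5 -371.4   21.9] [-3.140e+00 -2.000e-03  1.571e+00] F [ 0.2 -0.4  0.2] M [ 0.02  0.   -0.02] op0.21 gf0 j6 0.74
t37.6 [ 436.6 -371.6   22. ] [-3.140e+00 -2.000e-03  1.571e+00] F [ 0.4  0.5 -0.1] M [ 0.01 -0.01  0.  ] op0.50 gf0 j6 0.74
t39.8 [ 436.6 -371.6  129.9] [-3.140e+00 -2.000e-03  1.571e+00] F [ 0.5 -0.1  0.1] M [-0.03 -0.01  0.03] op0.50 gf0 j6 0.74
[[316. 196.]
 [316.  18.]
 [317. -32.]
 [316. 277.]] [[338. 206.]
 [341. 227.]
 [342. 232.]
 [337. 195.]]
```

View pics/final.png

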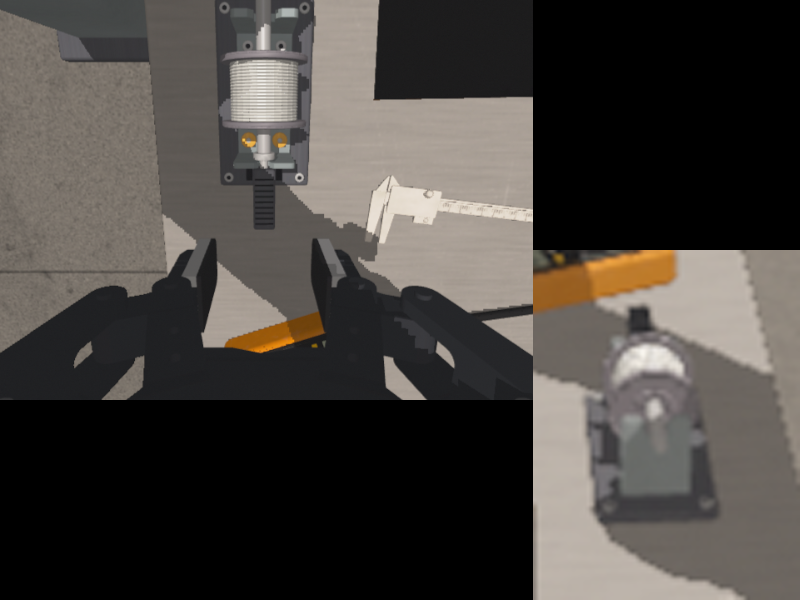

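The final view shows the groove in the sliding cheek (row ~163 of the inset), the rod through the fixed cheek, the reel hanging between them, and the gripper clear. Handing in.

```bash
python3 -c "
from h import *
print(bot.sign_off())"
```

```text
the job is handed in; nothing more can be done
None
```

The job is handed in: the spindle sits in both slots, with its groove home in the sliding cheek, the reel hanging between the cheeks, the gripper clear and the tools untouched. It took about 40 s of the 72 s, with one missed grasp along the way because the fingers end about 29 mm short of the reported TCP.

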